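# Thread the carrying bar into the printing block and hold it in register above the sheet

## Robot

A 7-joint arm with a two-finger parallel gripper is mounted at the origin on a cart in front of the work surface, level with it; the furniture and walls round the work are solid. World frame = base frame: x ahead of the robot, y to its left, z up, the work surface at z = 0. Lengths are in m, angles in degrees, forces in N, time in s.
With the tool pointing down it reaches from about 0.425 to 0.925 m from the base axis. Payload 6.8 kg.
Tool frame: the origin (TCP) lies at the very end of the fingers, on their centre line; the grasp point (between the pads) lies 19 mm behind it; z points along the fingers, y is the line along which they close (so a half turn about z gives the same grasp; the last joint's range is limited). The gripper opens to 88 mm and grips with 3 to 60 N. Pads are 20 mm wide; open, the fingers measure 115 mm over their backs; the gripper's body (75 mm by 178 mm) begins 61 mm behind the grasp point.
Start: joints at [65.77, 27.33, 1.283, 89.118, -0.659, 63.558, -4.761], TCP at [0.209, -0.642, 0.223] pointing down, gripper open.
Joint ranges: [-169.35, 169.35], [-19.33, 120.38], [-80.79, 83.38], [13.8, 139.57], [-78.32, 258.32], [9.67, 109.79], [-169.56, 169.56]. Speed limits (degrees/s): [136.94, 136.94, 180, 180, 180, 180, 180].

## Interface

Orientations are given as a 3x3 rotation matrix whose columns are the frame's x, y, z axes.
In Python, from rig import arm, optics, models gives the robot as it stands.
- The arm moves only by the shell command python3 -m creep 'ROWS' [FORCE]. ROWS is a JSON list of rows, 1 to 10 of them, each of 5 numbers: dx, dy, dz in shares of the most that a row can go, 1 being 62.5 mm, then a turn about the tool's z in fractions of the full range, 1 being pi rad, then the opening from 0.0 (shut) to 1.0 (fully open); each row shifts and turns the commanded pose from where the row before left it, along the tool's axes as they then stand; what a row does not reach is not made up. A row lasts 1/8 s, in which the tool goes at most 0.0625 m and 10.7 degrees, less where a joint would pass 70% of its speed; a pose out of reach is approached as far as the arm can. The fingers move at their own pace and stop on an object; FORCE is the grip in N (left out, the last holds). Time passes only in rows, so rows that do not move let the fingers close. It prints the time, the measured TCP pose, the force, the opening and the grip force at its end. No shift or turn number may pass 1 either way. Input that does not fit is refused with a message, and nothing moves.
- arm.sense(): the state, without advancing time (a new reading comes with each control period).
- optics.grab_frame(name): name is "scene" or "top" or "wrist"; returns a dict with "color" (400x640x3 uint8, red, green, blue), "range_z" (400x640 float32, m along the optical axis (not along the pixel's ray), 0 where there is no reading), "fx", "fy", "cx", "cy" (pixels), "world_to_cam" (4x4, takes a point from world to camera coordinates). Camera axes: x right, y up, looking along -z (the intrinsics and any distortion apply to the point x, -y, -z); pixel columns grow to the right and rows downward; lengths in m; the calibration is good to about 2 mm. A picture is of the moment at which its call begins.
- arm.sign_off(): hands the job in; it is judged then, once.
Trained networks look in a picture, given as the dict that the camera call returned (one of the last four; its "shot" number tells which), for a name from the list of things; names that differ only in an ending like _2 or _b are one class to them, and where a whole thing is asked for, a point or a joint stands for the part that bears it (a point fixed in the world has none). Each returns a list of dicts, best first, with "score" (0 to 1); they miss things now and then, are a little off and sometimes report something else, mostly with a low value. They report only what shows in the picture. A call takes as long as a camera call. They do not tell look-alikes from the thing itself.
- models.find_in(thing, picture): "at" ([x, y, z] in m, in the coordinates of the camera as it stood for that picture, good to about 4 mm: the middle of the surface that is visible of it).
- models.pinpoint(thing, picture): "at" ([x, y, z] in m, in the coordinates of the camera as it stood for that picture, good to about 4 mm: a listed point, or the origin of a listed thing).
The state is a dict: "time_s": time; "joints": joint angles; "joint_velocities": joint speeds; "joint_torque": joint torques, N m; "position": TCP position; "eef_rot": TCP orientation; "ft_force": force on the tool from outside, world axes, zero at the start; "torque": the same for the moment, N m; "gripper_width": opening from 0.0 (shut) to 1.0 (fully open); "grip_force": force on a finger pad.
Only numpy, scipy, OpenCV 4.12 (cv2) and the standard library are available. Lean on these libraries where they do the work, as an engineer would, in place of code of your own. Each camera call takes 0.05 s, during which the arm holds its last target. There are 200 camera calls.

## Task

The inked printing block lies face down on the ink pad: thread the square steel bar, tapered nose first, through the holes of both brackets on its back until the nose stands clear of the far bracket. Then take the bar between the brackets, lift the block with it over the row of paint bottles, and hold it still, level and square over the outline on the sheet in the printing board, about a centimetre above the paper, so that the printer can sight the register. Finish while holding it there: nothing may touch the sheet or its fences yet, the fingers hold only the bar, and the bottles and the ink roller stay where they are.

Things in the scene. Friction and masses are not known exactly. Their poses are not given: they have to be found in the camera images.
- block: printing block: light wooden mount 100 mm (its x) by 115 mm (its y), 26 mm high without brackets, dark printing face underneath, about 0.4 kg, loose; starts on the ink pad (a black tray with grey felt), underside 10 mm above the table. Origin: centre of its underside, z up. Two upright steel brackets stand on its back, see bracket_axis; the bar may enter from either side.
- bracket_axis (a point): point midway between the two brackets on the line through their hole centres, 50 mm above the block's underside; axes as the block's. Brackets: at y = -43 to -35 and +35 to +43 mm (70 mm free between), 36 mm wide along x, tops 69 mm above the underside, low feet outwards. Holes: square, 17 by 17 mm, axis along y.
- bar: carrying bar: square steel bar 12 by 12 mm, 160 mm long along its y, 0.09 kg, loose, lying flat on the table. Origin: centre of its underside, bar axis 6 mm above it. The nose is the +y end; the plain tail from y = -80 to -33 mm is the place to grip while threading. A thin cross pin at y = -30 mm stands out 8 mm to both sides along x.
- bar_nose (a point): tip of the bar's nose (tapered over its last 10 mm), on the bar axis, 80 mm from the bar's centre; axes as the bar's. When the bar is fully in, its cross pin stops against the near bracket and the nose stands 21 mm past the outer face of the far bracket. In the holes the bar has 2.5 mm of play on each side, so the lifted block hangs 5 mm lower on it.
- board: printing board, fixed: plywood 230 mm (its x) by 220 mm (its y), 9 mm thick, origin under its centre; wooden fences 18 mm wide and rising to 23 mm above the table along its +x and +y edges; a sheet of white paper lies on it, top 10 mm above the table
- print_place (a point): centre of the grey outline (100 by 115 mm, the size of the block, long side along y) on the sheet, at the paper's top surface, 10 mm above the table; x and y along the outline's short and long sides. The block may be turned half round. Fences are 30 mm or more from the outline.
- bottle_a: paint bottle standing in the row between ink pad and board, 43 mm in diameter, 125 mm high; origin: centre of its underside
- bottle_b: paint bottle of the same row, 43 mm in diameter, 115 mm high; origin as above
- bottle_c: paint bottle of the same row, 43 mm in diameter, 120 mm high; origin as above
- brayer: ink roller with wooden handle lying behind the ink pad, 193 mm long along its x by 98 mm, 38 mm high; origin: centre of its underside; not to be disturbed
Not all that is in view belongs to the job. Of the things that look like the bar, the larger one is meant.

How it is judged:
By the outcome, as a careful person would: the job done as asked, in the order asked, and still so for the second after the job is handed in, while the arm keeps its last pose, push and grip.
It also fails if it takes over 61 s, if anything falls off the work surface, if the arm or the gripper's body presses on something with over 40 N, if the wrist force passes 120 N, or if a joint passes its speed limit or range.

## Working session

There is one attempt and no reset: what is moved stays moved. The work goes in short steps, Python scripts to look and compute and a shell command to move; the robot and the scene stay as the last step left them, time stands still between calls to the robot, and variables do not carry over. Pictures are saved under pics/ and viewed, at most 10 in all, crops included, and the job is handed in when it is done.

```bash
mkdir -p pics; ls; cat > h.py <<'E'
import numpy as np, cv2
from rig import arm, optics, models
def toworld(p,f): return (np.linalg.inv(f["world_to_cam"])@np.r_[p,1])[:3]
def px(p,f):
    c=f["world_to_cam"]@np.r_[p,1]; return np.round([f["fx"]*c[0]/-c[2]+f["cx"], f["fy"]*c[1]/c[2]+f["cy"]]).astype(int)
def cloud(f):
    d=f["range_z"]; v,u=np.mgrid[:400,:640]
    c=np.stack([(u-f["cx"])/f["fx"]*d,-(v-f["cy"])/f["fy"]*d,-d,np.ones_like(d)],-1)
    return (c@np.linalg.inv(f["world_to_cam"]).T)[...,:3]
def save(f,n,crop=None,k=1):
    im=f["color"][...,::-1]
    if crop: im=im[crop[1]:crop[3],crop[0]:crop[2]]
    cv2.imwrite("pics/"+n,cv2.resize(im,None,fx=k,fy=k,interpolation=cv2.INTER_CUBIC))
E
python3 - <<'E'
from h import *
np.set_printoptions(precision=4,suppress=True)
s=arm.sense(); print(s)
fs={n:optics.grab_frame(n) for n in("scene","top")}
for n,f in fs.items():
    save(f,n+"0.png"); print(n,f.keys(),f["fx"],f["cx"],f["cy"],np.linalg.inv(f["world_to_cam"]))
    for t in "block bracket_axis bar bar_nose board print_place bottle_a brayer".split():
        for r in models.pinpoint(t,f)[:4]:
            w=toworld(r["at"],f); print(n,t,round(r["score"],2),w,px(w,f))
E
```

```text
pics
{'time_s': 0.0, 'joints': array([65.7709, 27.3748,  1.2783, 89.176 , -0.658 , 63.5576, -4.7598]), 'joint_velocities': array([ 0.0391,  0.0228, -0.0205,  0.0126, -0.0619,  0.0525, -0.0753]), 'joint_torque': array([  0.    , -58.2855,   1.5346, -27.2604,  -0.0543,   0.0169,
         0.0001]), 'position': array([ 0.2088, -0.6413,  0.2217]), 'eef_rot': array([[ 0.9508,  0.3097, -0.0007],
       [ 0.3097, -0.9508,  0.0016],
       [-0.0001, -0.0018, -1.    ]]), 'ft_force': array([ 0.6463, -0.2928, -0.1244]), 'torque': array([-0.003 ,  0.0016, -0.0552]), 'grip_force': 0.0, 'gripper_width': 0.9980323460502246}
scene dict_keys(['color', 'range_z', 'fx', 'fy', 'cx', 'cy', 'world_to_cam', 'shot']) 377.2675800379277 322.30247037524776 198.7060791619457 [[-0.8718  0.2201 -0.4377  0.133 ]
 [-0.4898 -0.3695  0.7897  0.785 ]
 [ 0.012   0.9028  0.4299  0.522 ]
 [ 0.      0.      0.      1.    ]]
scene block 0.78 [ 0.5612 -0.1752  0.0099] [352 203]
scene bracket_axis 0.88 [ 0.5549 -0.1807  0.0612] [355 188]
scene bar 0.66 [ 0.4579 -0.3429  0.002 ] [401 193]
scene bar 0.46 [ 0.5865 -0.3664  0.001
[... 770 characters left out ...]

 [ 0.0338  0.1909  0.981   1.0614]
 [ 0.      0.      0.      1.    ]]
top block 0.93 [ 0.5519 -0.1835  0.0091] [350 230]
top bracket_axis 0.68 [ 0.5584 -0.181   0.0566] [351 224]
top bar 0.9 [ 0.4585 -0.3429 -0.0003] [413 266]
top bar 0.48 [ 0.5895 -0.3694 -0.0002] [421 215]
top bar_nose 0.78 [ 0.4464 -0.2651  0.0087] [383 271]
top bar_nose 0.53 [ 0.5397 -0.3556  0.0012] [417 234]
top board 0.8 [ 0.5557  0.1565 -0.001 ] [215 230]
top print_place 0.6 [0.5662 0.1664 0.0114] [210 225]
top bottle_a 0.79 [ 0.5808  0.0169 -0.0011] [270 220]
top bottle_a 0.56 [ 0.5124 -0.0021  0.0012] [278 246]
top brayer 0.69 [ 0.5496 -0.1866  0.008 ] [351 230]
top brayer 0.66 [ 0.8136 -0.179   0.    ] [345 132]
```

```bash
python3 - <<'E'
from h import *
np.set_printoptions(precision=4,suppress=True)
f=optics.grab_frame("top"); save(f,"topc.png",(180,90,460,300),2.8)
P=cloud(f); hsv=cv2.cvtColor(f["color"],cv2.COLOR_RGB2HSV)
# points above table: bars region
for nm,b,zr in [("bar1",(0.36,0.53,-0.45,-0.25),(0.006,0.03)),("bar2",(0.535,0.67,-0.45,-0.29),(0.005,0.03)),("brk",(0.48,0.63,-0.26,-0.11),(0.062,0.085)),("blk",(0.45,0.66,-0.29,-0.08),(0.030,0.042))]:
    m=(P[...,0]>b[0])&(P[...,0]<b[1])&(P[...,1]>b[2])&(P[...,1]<b[3])&(P[...,2]>zr[0])&(P[...,2]<zr[1])
    q=P[m]
    if len(q)<5: print(nm,len(q));continue
    r=cv2.minAreaRect(q[:,:2].astype(np.float32)*1000); print(nm,len(q),r,np.median(q[:,2]),q[:,:2].min(0),q[:,:2].max(0))
E
```

```text
bar1 352 ((445.06695556640625, -324.8077392578125), (190.78407287597656, 114.94347381591797), 71.50505828857422) 0.010263240561357523 [ 0.3603 -0.4199] [ 0.5298 -0.2503]
bar2 114 ((589.5226440429688, -366.9602966308594), (16.95032501220703, 104.13568878173828), 82.14736938476562) 0.007274048730996574 [ 0.5386 -0.3823] [ 0.6403 -0.3527]
brk 120 ((556.0404052734375, -180.41639709472656), (85.21326446533203, 36.427879333496094), 86.36355590820312) 0.0770521367772442 [ 0.5354 -0.2236] [ 0.5767 -0.1369]
blk 1698 ((556.0836181640625, -180.89834594726562), (115.17622375488281, 100.32697296142578), 86.3666763305664) 0.034849663100095074 [ 0.5029 -0.2413] [ 0.609 -0.122]
```

View pics/topc.png

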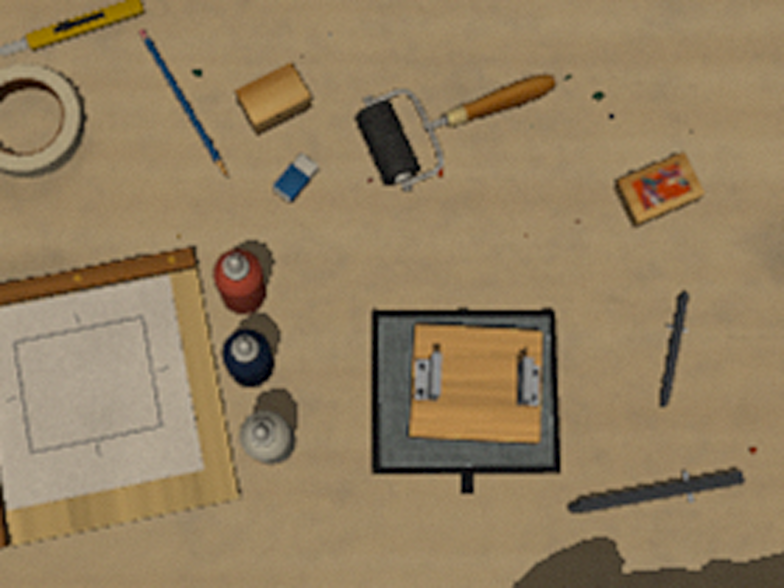

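View pics/scene0.png

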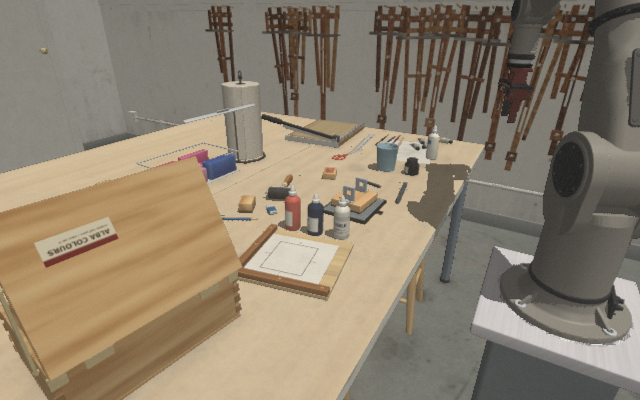

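Look-alikes: the large bar at crop (655,490), about 160 mm long, and the small one at crop (675,348), about 104 mm. The large one is meant. Its tapered nose is at the left (575,505) and its pin at (687,485). The block is at (475,382), the outline at (88,385), the bottles at (240,280), (247,357) and (267,437), and the brayer at (390,145).

```bash
cat >> h.py <<'E'
def plan(xyz,ang=None):
    """delta in current tool axes to reach world xyz; turn about tool z so tool y is at world angle ang (deg, mod 180)"""
    s=arm.sense(); R=s["eef_rot"]; d=R.T@(np.array(xyz)-s["position"])
    a=np.degrees(np.arctan2(R[1,1],R[0,1])); t=0 if ang is None else -(((ang-a)+90)%180-90)
    print("t",round(s["time_s"],2),"pos",s["position"].round(4),"yang",round(a,2),"tilt",R[:2,2].round(4),"F",s["ft_force"].round(2),"joints",s["joints"].round(0)); print("tool delta",d.round(4),"turn",round(t,2))
E
python3 - <<'E'
from h import *
plan((.465,-.390,.2),8.5)
f=optics.grab_frame("top"); save(f,"cand.png",(365,180,460,290),5)
E
```

```text
t 0.95 pos [ 0.209  -0.6418  0.2227] yang -71.96 tilt [ 0.     -0.0001] F [-0.9  -0.56  0.33] joints [66. 27.  1. 89. -1. 64. -5.]
tool delta [ 0.3214 -0.1602  0.0227] turn -80.46
```

View pics/cand.png

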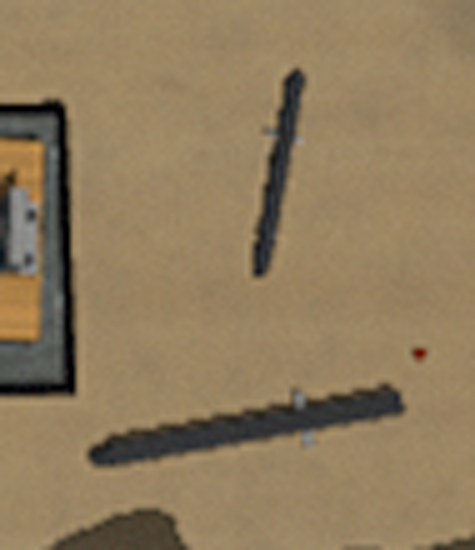

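The enlarged crop confirms it. The large bar runs from its tapered nose at (95,453) to its tail at (400,400), with the pin at (302,418). The small look-alike is at (278,172).

The rows are not in the units I measure in: shifts go in shares of 62.5 mm and turns go in shares of pi rad. I convert before sending: 0.04 m is 0.64, -0.02 m is -0.32.

```bash
python3 -m creep '[[0.64,-0.32,0,0,1],[0.64,-0.32,0,0,1],[0.64,-0.32,0,0,1],[0.64,-0.32,0,0,1],[0.64,-0.32,0,0,1],[0.64,-0.32,0,0,1],[0.64,-0.32,0,0,1],[0.64,-0.32,0.32,0,1],[0,0,0,0,1]]' | tail -3
python3 -m creep '[[0,0,0,-0.0556,1],[0,0,0,-0.0556,1],[0,0,0,-0.0556,1],[0,0,0,-0.0556,1],[0,0,0,-0.0556,1],[0,0,0,-0.0556,1],[0,0,0,-0.0556,1],[0,0,0,-0.0556,1],[0,0,0,0,1],[0,0,0,0,1]]' | tail -3
python3 - <<'E'
from h import *
np.set_printoptions(precision=4,suppress=True)
plan((.465,-.390,.2),8.5)
f=optics.grab_frame("wrist"); save(f,"w1.png")
P=cloud(f)
print(np.linalg.inv(f["world_to_cam"])[:3,3])
for t in "bar bar_nose".split():
    for r in models.pinpoint(t,f)[:3]:
        w=toworld(r["at"],f); print(t,round(r["score"],2),w,px(w,f))
g=cv2.cvtColor(f["color"],cv2.COLOR_RGB2HSV)
m=(g[...,2]<100)&(P[...,0]>.40)&(P[...,0]<.51)&(P[...,1]>-.45)&(P[...,1]<-.25)&(P[...,2]>0.006)&(P[...,2]<.03)
q=P[m]; print(len(q))
if len(q)>20: print(cv2.minAreaRect(q[:,:2].astype(np.float32)*1000),np.median(q[:,2]))
E
```

```text
ft_force: [-0.3, 0.0, -0.1]
gripper_width: 0.999
grip_force: 0.0
ft_force: [-0.7, 0.2, -0.6]
gripper_width: 1.001
grip_force: 0.0
t 3.38 pos [ 0.4633 -0.3912  0.2028] yang 7.79 tilt [-0.     -0.0003] F [-0.65  0.18 -0.62] joints [ 51.  24. -21.  99.  10.  59.  34.]
tool delta [0.001  0.0018 0.0028] turn -0.71
[ 0.4536 -0.3201  0.3651]
bar 0.98 [ 0.587  -0.3658  0.0012] [425 172]
bar 0.77 [ 0.4602 -0.3398 -0.0019] [326 136]
bar 0.62 [ 0.4466 -0.2628  0.0077] [323  65]
bar_nose 0.55 [ 0.448  -0.2655  0.0068] [324  68]
1609
((462.91583251953125, -330.2384338378906), (174.64805603027344, 63.06157684326172), 78.82740783691406) 0.011934487514554282
```

View pics/w1.png

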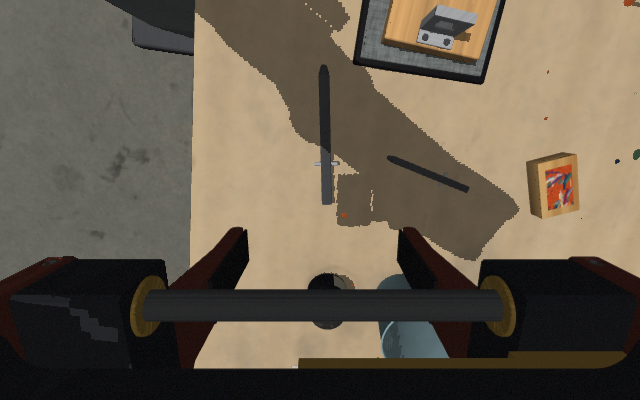

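The wrist view shows the bar vertical in the picture from nose (323,67) to tail (327,203), with its pin at (326,163). A black bottle is at (327,300) and a blue cup at (400,330), behind the tail. I'll fit the bar and check that the gripper clears the clutter.

```bash
cat >> h.py <<'E'
def barfit(f,box,zlo,zhi,vmax=75):
    P=cloud(f); v=f["color"].max(-1)
    m=(v<vmax)&(P[...,0]>box[0])&(P[...,0]<box[1])&(P[...,1]>box[2])&(P[...,1]<box[3])&(P[...,2]>zlo)&(P[...,2]<zhi)
    n,l,st,_=cv2.connectedComponentsWithStats(m.astype(np.uint8)); k=1+st[1:,4].argmax(); q=P[l==k]
    c,(w,h),a=cv2.minAreaRect(q[:,:2].astype(np.float32)*1000)
    if w<h: a+=90
    print("barfit n",len(q),"c",np.round(c,1),"size",round(w,1),round(h,1),"ang",round(a%180,2),"ztop",np.median(q[:,2]).round(4)); return q
E
python3 - <<'E'
from h import *
np.set_printoptions(precision=4,suppress=True)
f=optics.grab_frame("wrist"); barfit(f,(.40,.51,-.45,-.25),.007,.02)
barfit(optics.grab_frame("top"),(.40,.51,-.45,-.25),.004,.02)
f=optics.grab_frame("scene"); barfit(f,(.40,.51,-.45,-.25),.004,.02)
P=cloud(f); m=(P[...,0]>.35)&(P[...,0]<.7)&(P[...,1]<-.4)&(P[...,1]>-.75)&(P[...,2]>.03)&(P[...,2]<.16)
n,l,st,_=cv2.connectedComponentsWithStats(m.astype(np.uint8))
for k in range(1,n):
    if st[k,4]>15: q=P[l==k]; print(st[k],q.min(0),q.max(0))
E
```

```text
barfit n 1373 c [ 459.5 -341.3] size 12.0 159.2 ang 99.14 ztop 0.0122
barfit n 277 c [ 458.7 -342.4] size 11.9 157.6 ang 99.23 ztop 0.0101
barfit n 50 c [ 451.8 -307.4] size 11.1 93.6 ang 100.08 ztop 0.0124
[427 129  13  25 213] [ 0.4439 -0.7499  0.0301] [ 0.4909 -0.7267  0.1257]
[377 142  22  23 431] [ 0.546  -0.5868  0.0301] [ 0.6287 -0.4955  0.0952]
[405 157  15  11 130] [ 0.4615 -0.5662  0.0306] [ 0.514  -0.5133  0.0602]
```

Converted, 0.05 m is 0.8, 0.03 m is 0.48, -1.3 degrees / 180 = -0.0072.

```bash
python3 -m creep '[[0.016,0.056,0,-0.0072,0.5],[0,0,0.8,0,0.5],[0,0,0.8,0,0.5],[0,0,0.8,0,0.5],[0,0,0.48,0,0.5],[0,0,0.16,0,0.5],[0,0,0,0,0.5],[0,0,0,0,0.5]]' 40 | tail -8
python3 - <<'E'
from h import *
plan((.467,-.391,.003),9.15)
E
```

```text
time_s: 4.68
position: [0.4682, -0.3898, 0.0142]
eef_rot: [[-0.162, 0.987, 0.002], [0.987, 0.162, -0.002], [-0.002, 0.002, -1.0]]
ft_force: [0.1, 0.2, 0.1]
gripper_width: 0.502
grip_force: 0.0
t 4.67 pos [ 0.4682 -0.3898  0.0142] yang 9.34 tilt [ 0.0021 -0.0015] F [0.08 0.21 0.14] joints [ 47.  37. -18. 106.  17.  40.  29.]
tool delta [-0.001  -0.0014  0.0112] turn 0.19
```

Converted, 0.011 m is 0.176, -0.0014 m is -0.0224.

```bash
python3 -m creep '[[-0.016,-0.0224,0.176,0,0.5],[0,0,0,0,0.5],[0,0,0,0,0],[0,0,0,0,0],[0,0,0,0,0],[0,0,0,0,0],[0,0,0,0,0]]' 45 | tail -8; python3 -m creep '[[0,0,-0.32,0,0],[0,0,-0.64,0,0],[0,0,-0.64,0,0],[0,0,-0.64,0,0],[0,0,0,0,0],[0,0,0,0,0]]'
python3 - <<'E'
from h import *
np.set_printoptions(precision=4,suppress=True)
f=optics.grab_frame("wrist"); q=barfit(f,(.40,.51,-.45,-.25),.05,.2)
P=cloud(f)
p=arm.sense()["position"]
for r in models.pinpoint("bar_nose",f)[:3]: print(r["score"],toworld(r["at"],f)-p,px(toworld(r["at"],f),f))
# tilt of top surface along bar
t=q-q.mean(0); d=np.array([np.cos(np.radians(99.15)),np.sin(np.radians(99.15))]); s=t[:,:2]@d
print("slope",np.polyfit(s,t[:,2],1), "z at ends",s.min(),s.max(),"ztop mean-tcp",q.mean(0)-p)
plan(p,9.15)
E
```

```text
time_s: 5.55
position: [0.466, -0.3904, 0.0018]
eef_rot: [[-0.162, 0.987, 0.0], [0.987, 0.162, -0.0], [-0.0, 0.0, -1.0]]
ft_force: [-0.3, 0.8, 0.6]
gripper_width: 0.13
grip_force: 45.0
time_s: 6.3
position: [0.4653, -0.3902, 0.1417]
eef_rot: [[-0.162, 0.987, -0.0], [0.987, 0.162, -0.0], [0.0, -0.0, -1.0]]
ft_force: [-0.3, -0.9, -1.0]
gripper_width: 0.132
grip_force: 45.0
barfit n 8641 c [ 453.5 -340.5] size 32.0 147.2 ang 104.53 ztop 0.1522
0.87 [ 0.0695  0.0414 -0.135 ] [397 162]
slope [-0.1093 -0.    ] z at ends -0.07132808605284521 0.07639987912639136 ztop mean-tcp [-0.0073  0.0476  0.0159]
t 6.4 pos [ 0.4649 -0.3898  0.1405] yang 9.34 tilt [-0.002   0.0014] F [ 0.14  0.92 -1.06] joints [ 50.  28. -21. 102.  12.  53.  33.]
tool delta [-0.0001  0.0001 -0.0004] turn 0.19
```

```bash
python3 - <<'E'
from h import *
np.set_printoptions(precision=4,suppress=True)
for n in("wrist","top"):
    f=optics.grab_frame(n); p=arm.sense()["position"]
    q=barfit(f,(.42,.49,-.352,-.22),.12,.17,90)
    d=np.array([np.cos(np.radians(99.15)),np.sin(np.radians(99.15))]); s=(q[:,:2]-p[:2])@d
    A=np.polyfit(s,q[:,2],1); print(n,"slope deg",np.degrees(A[0]),"ztop at grip -tcp",A[1]-p[2],"nose s",s.max(), "lat", ((q[:,:2]-p[:2])@np.array([d[1],-d[0]])).mean(),"tcp",p)
for t in ("block","bracket_axis"):
    for r in models.pinpoint(t,f)[:1]: print(t,r["score"],toworld(r["at"],f))
f=optics.grab_frame("wrist"); save(f,"w2.png")
P=cloud(f)
for nm,b,zr in [("brk",(0.48,0.63,-0.26,-0.11),(0.062,0.085)),("blk",(0.45,0.66,-0.29,-0.08),(0.030,0.042))]:
    m=(P[...,0]>b[0])&(P[...,0]<b[1])&(P[...,1]>b[2])&(P[...,1]<b[3])&(P[...,2]>zr[0])&(P[...,2]<zr[1])
    q=P[m]; print(nm,len(q))
    if len(q)>9: print(cv2.minAreaRect(q[:,:2].astype(np.float32)*1000),np.median(q[:,2]))
E
```

```text
barfit n 4527 c [ 452.  -309.8] size 12.1 87.0 ang 99.04 ztop 0.1508
wrist slope deg -0.3378181905124703 ztop at grip -tcp 0.010904137355839283 nose s 0.12458878159620326 lat -1.0998204271571577e-05 tcp [ 0.465  -0.3898  0.1403]
barfit n 222 c [ 450.9 -307.1] size 12.0 90.3 ang 99.26 ztop 0.149
top slope deg -1.225821751417067 ztop at grip -tcp 0.010393541146437868 nose s 0.12915709952617768 lat -0.000612153697544871 tcp [ 0.4651 -0.3899  0.1404]
block 0.88 [ 0.5537 -0.1854  0.0089]
bracket_axis 0.76 [ 0.5576 -0.1831  0.0572]
brk 281
((556.1956787109375, -223.0858612060547), (3.7803735733032227, 32.228363037109375), 88.83240509033203) 0.07151663915997139
blk 4032
((556.0494995117188, -229.3328094482422), (104.80677032470703, 37.148433685302734), 8.807069778442383) 0.036494189956766454
```

View pics/w2.png

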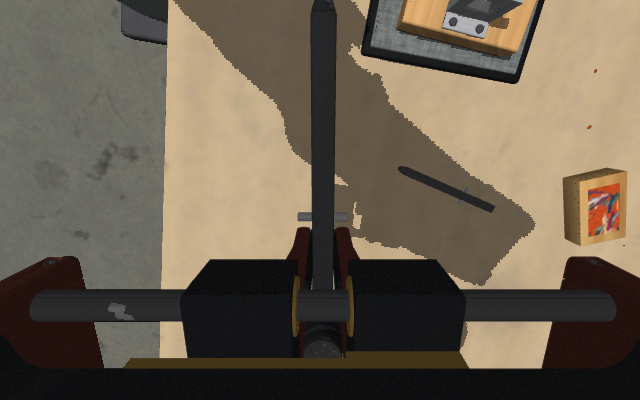

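The bar is held straight, with its nose at (322,5) and pin at (322,216). The near bracket is at (480,15). Next I line up with the bracket axis.

```bash
python3 - <<'E'
from h import *
plan((.5435,-.3784,.11),-3.63)
E
```

```text
t 6.65 pos [ 0.4656 -0.3901  0.1409] yang 9.34 tilt [-0.001  0.001] F [ 0.16  0.05 -0.67] joints [ 50.  28. -21. 102.  12.  53.  33.]
tool delta [-0.0012  0.0788  0.0308] turn 12.97
```

Converted, 0.02 m is 0.32, 0.0188 m is 0.3008, 6.5 degrees / 180 = 0.0361.

```bash
python3 -m creep '[[0,0.32,0.08,0,0],[0,0.32,0.16,0,0],[0,0.32,0.16,0,0],[-0.0192,0.3008,0.0928,0,0],[0,0,0,0.0361,0],[0,0,0,0.0361,0],[0,0,0,0,0],[0,0,0,0,0]]' 45|head -2
python3 - <<'E'
from h import *
np.set_printoptions(precision=4,suppress=True)
a=np.radians(86.37); d=np.array([np.cos(a),np.sin(a)]); n=np.array([d[1],-d[0]])
c=np.array([.556,-.1808])
for nm in("wrist","top"):
    f=optics.grab_frame(nm); p=arm.sense()["position"]
    q=barfit(f,(.50,.59,-.34,-.245),.095,.14,90)
    s=(q[:,:2]-p[:2])@d; A=np.polyfit(s,q[:,2],1)
    print(nm,"slope",np.degrees(A[0]),"ztop-tcp",A[1]-p[2],"nose s wrt block",((q[:,:2]-c)@d).max(),"lat poly(deg, mm at block ctr)",(lambda B:(np.degrees(B[0]),B[1]*1000))(np.polyfit((q[:,:2]-c)@d,(q[:,:2]-c)@n,1)))
    P=cloud(f)
    for k,zr in(("blk",(.031,.042)),("brk",(.064,.085))):
        m=(P[...,0]>.47)&(P[...,0]<.64)&(P[...,1]>-.26)&(P[...,1]<-.1)&(P[...,2]>zr[0])&(P[...,2]<zr[1])
        Q=P[m]; print(k,len(Q),cv2.minAreaRect(Q[:,:2].astype(np.float32)*1000),np.median(Q[:,2]),"lat min/max",((Q[:,:2]-c)@n).min(),((Q[:,:2]-c)@n).max(),"s",((Q[:,:2]-c)@d).min(),((Q[:,:2]-c)@d).max())
save(optics.grab_frame("wrist"),"w3.png")
plan((.5435,-.3784,.056),-3.63)
E
```

```text
time_s: 7.65
position: [0.5442, -0.3786, 0.1107]
barfit n 4508 c [ 549.3 -297.4] size 86.1 12.1 ang 86.27 ztop 0.1209
wrist slope -0.4050354172316617 ztop-tcp 0.010643238531339652 nose s wrt block -0.07369535195657445 lat poly(deg, mm at block ctr) (np.float64(0.16081426962111478), np.float64(1.0782444794193642))
blk 2348 ((553.7471923828125, -232.583251953125), (12.15647029876709, 99.99950408935547), 86.15410614013672) 0.03624298030809196 lat min/max -0.04894955474769728 0.051041799746119755 s -0.05805638543603196 -0.04576691809549897
  return _methods._mean(a, axis=axis, dtype=dtype,
  ret = ret.dtype.type(ret / rcount)
Traceback (most recent call last):
ValueError: zero-size array to reduction operation minimum which has no identity
```

Converted, 0.02 m is 0.32, 0.0145 m is 0.232.

```bash
python3 -m creep '[[0,0,0.32,0,0],[0,0,0.32,0,0],[0,0,0.232,0,0],[0,0,0,0,0],[0,0,0,0,0]]' 45|head -2
cat > align.py <<'E'
from h import *
np.set_printoptions(precision=4,suppress=True)
a=np.radians(86.3); d=np.array([np.cos(a),np.sin(a)]); n=np.array([d[1],-d[0]]); c=np.array([.556,-.1808])
f=optics.grab_frame("wrist"); p=arm.sense()["position"]; P=cloud(f)
q=barfit(f,(p[0]-.02,p[0]+.04,p[1]+.035,p[1]+.125),p[2]+.004,p[2]+.016,90)
s=(q[:,:2]-c)@d; B=np.polyfit(s,(q[:,:2]-c)@n*1000,1); A=np.polyfit(s-(p[:2]-c)@d,q[:,2]-p[2],1)
print("slope",np.degrees(A[0]),"ztop-tcp",A[1],"nose s",s.max(),"lat mm at -39,39",np.polyval(B,[-.039,.039]),"s tcp",(p[:2]-c)@d)
m=(P[...,0]>.47)&(P[...,0]<.64)&(P[...,1]>-.26)&(P[...,1]<-.1)&(P[...,2]>.031)&(P[...,2]<.042); Q=P[m]
L=(Q[:,:2]-c)@n; print("blk",len(Q),"centre lat",(L.min()+L.max())*500,"width",np.ptp(L),cv2.minAreaRect(Q[:,:2].astype(np.float32)*1000),np.median(Q[:,2]),"front s",((Q[:,:2]-c)@d).min())
import sys
if len(sys.argv)>1: save(f,sys.argv[1])
plan((.5435,-.3784,.056),-3.63)
E
python3 align.py w3.png
```

```text
time_s: 8.32
position: [0.5441, -0.3788, 0.0565]
barfit n 4663 c [ 549.4 -299.4] size 90.1 12.0 ang 86.12 ztop 0.0667
slope -0.331568192702821 ztop-tcp 0.010203566813695678 nose s -0.07371543583017154 lat mm at -39,39 [1.3348 1.641 ] s tcp -0.19856769087281925Traceback (most recent call last):
  File "align.py", line 9, in <module>
    L=(Q[:,:2]-c)@n; print("blk",len(Q),"centre lat",(L.min()+L.max())*500,"width",np.ptp(L),cv2.minAreaRect(Q[:,:2].astype(np.float32)*1000),np.median(Q[:,2]),"front s",((Q[:,:2]-c)@d).min())
                                                      ~~~~~^^
    return umr_minimum(a, axis, None, out, keepdims, initial, where)
ValueError: zero-size array to reduction operation minimum which has no identity
```

Converted, 0.01 m is 0.16, -0.0003 m is -0.0048.

```bash
python3 -m creep '[[0.16,-0.0048,0,0,0],[0.16,0,0,0,0],[0.16,0,0,0,0],[0.16,0,0,0,0],[0.16,0,0,0,0],[0,0,0,0,0]]' 45
python3 - <<'E'
from h import *
f=optics.grab_frame("scene"); save(f,"s3.png",(300,140,430,230),5)
E
```

```text
time_s: 9.12
position: [0.547, -0.3275, 0.0564]
eef_rot: [[0.062, 0.998, 0.0], [0.998, -0.062, 0.001], [0.001, -0.0, -1.0]]
ft_force: [-0.1, -1.1, -1.2]
gripper_width: 0.131
grip_force: 45.0
```

View pics/s3.png

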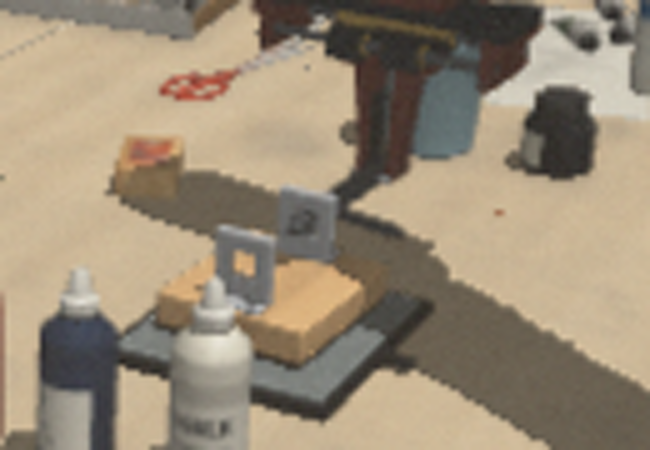

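The nose shows through the near bracket's hole at (305,222) and the force is negligible. I continue the threading.

Converted, 0.01 m is 0.16.

```bash
python3 -m creep '[[0.16,0,0,0,0],[0.16,0,0,0,0],[0.16,0,0,0,0],[0.16,0,0,0,0],[0.16,0,0,0,0],[0,0,0,0,0]]' | head -4;  python3 -m creep '[[0.16,0,0,0,0],[0.16,0,0,0,0],[0.064,0,0,0,0],[0,0,0,0,0]]' | head -4
python3 - <<'E'
from h import *
np.set_printoptions(precision=4,suppress=True)
a=np.radians(86.3); d=np.array([np.cos(a),np.sin(a)]);c=np.array([.556,-.1808])
print("s tcp",(arm.sense()["position"][:2]-c)@d)
f=optics.grab_frame("top"); save(f,"t4.png",(300,180,420,270),6)
P=cloud(f)
m=(P[...,0]>.47)&(P[...,0]<.64)&(P[...,1]>-.29)&(P[...,1]<-.1)&(P[...,2]>.03)&(P[...,2]<.042); Q=P[m]
print(cv2.minAreaRect(Q[:,:2].astype(np.float32)*1000))
for r in models.pinpoint("bar_nose",f)[:2]: w=toworld(r["at"],f); print(r["score"],w,(w[:2]-c)@d)
E
```

```text
time_s: 9.93
position: [0.5502, -0.2776, 0.0564]
eef_rot: [[0.062, 0.998, 0.0], [0.998, -0.062, 0.0], [0.0, 0.0, -1.0]]
ft_force: [0.4, -0.0, -1.7]
time_s: 10.42
position: [0.5516, -0.2545, 0.0564]
eef_rot: [[0.063, 0.998, 0.0], [0.998, -0.063, 0.0], [0.0, 0.0, -1.0]]
ft_force: [-0.2, 1.0, -0.5]
s tcp -0.07385807888167133
((555.9957885742188, -180.69845581054688), (114.59317779541016, 100.62979125976562), 86.47516632080078)
0.67 [ 0.5614 -0.1284  0.063 ] 0.052606749497769716
```

View pics/t4.png

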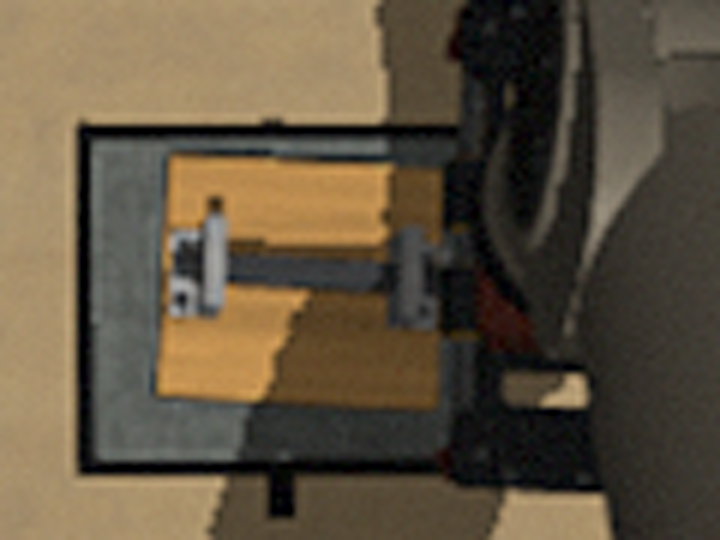

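The bar passes both brackets, with its nose just past the far one at (185,255), and the block has not moved. I push the last few millimetres towards the pin stop.

Converted, 0.004 m is 0.064, 0.0025 m is 0.04.

```bash
python3 -m creep '[[0.064,0,0,0,0],[0.04,0,0,0,0],[0,0,0,0,0],[0,0,0,0,0]]' | head -4; python3 -m creep '[[0.016,0,0,0,0],[0,0,0,0,0]]' | sed -n '2p;4p'
python3 - <<'E'
from h import *
np.set_printoptions(precision=4,suppress=True)
a=np.radians(86.3); d=np.array([np.cos(a),np.sin(a)]);c=np.array([.556,-.1808])
print("s tcp",(arm.sense()["position"][:2]-c)@d)
f=optics.grab_frame("top"); P=cloud(f)
m=(P[...,0]>.47)&(P[...,0]<.64)&(P[...,1]>-.29)&(P[...,1]<-.1)&(P[...,2]>.03)&(P[...,2]<.042); Q=P[m]
print(cv2.minAreaRect(Q[:,:2].astype(np.float32)*1000))
E
```

```text
time_s: 11.02
position: [0.5518, -0.2486, 0.0564]
eef_rot: [[0.064, 0.998, -0.0], [0.998, -0.064, -0.0], [-0.0, -0.0, -1.0]]
ft_force: [0.5, -0.1, -1.3]
position: [0.5519, -0.2474, 0.0564]
ft_force: [-0.4, 0.4, -1.2]
s tcp -0.06676137029786683
((556.1312255859375, -179.93035888671875), (113.27300262451172, 100.30996704101562), 86.28276062011719)
```

Converted, 0.0015 m is 0.024.

```bash
python3 -m creep '[[0,0,0.024,0,0],[0,0,0,0,0.35],[0,0,0,0,0.35],[0,0,0,0,0.35],[0,0,0,0,0.35]]' | sed -n '2p;4,6p'; python3 -m creep '[[0,0,-0.48,0,0.35],[0,0,-0.48,0,0.35],[0.32,0,0,0,0.35],[0.48,0,0,0,0.35],[0.2688,0,0,0,0.35],[0,0,0,0,0.35],[0,0,0,0,0.35]]' | head -2
python3 - <<'E'
from h import *
np.set_printoptions(precision=4,suppress=True)
plan((.556,-.1808,.043),-3.6)
f=optics.grab_frame("wrist"); save(f,"w5.png")
P=cloud(f); v=f["color"]
m=(P[...,2]>.058)&(P[...,2]<.07)&(P[...,0]>.53)&(P[...,0]<.58)&(P[...,1]>-.21)&(P[...,1]<-.15)
q=P[m]; print(len(q)); print(cv2.minAreaRect(q[:,:2].astype(np.float32)*1000) if len(q)>5 else"",np.median(q[:,2]) if len(q) else "")
f=optics.grab_frame("top")
for r in models.pinpoint("bar_nose",f)[:2]: print(r["score"],toworld(r["at"],f))
for r in models.pinpoint("print_place",f)[:1]: print(r["score"],toworld(r["at"],f))
E
```

```text
position: [0.552, -0.2476, 0.0549]
ft_force: [0.3, -0.1, -0.6]
gripper_width: 0.349
grip_force: 0.0
time_s: 12.82
position: [0.5559, -0.1818, 0.1145]
t 12.82 pos [ 0.5559 -0.1818  0.1145] yang -3.71 tilt [-0.0006 -0.0006] F [-0.36  0.08  0.12] joints [ 27.  27. -19. 106.  12.  48.  -2.]
tool delta [0.0011 0.0001 0.0715] turn -0.11
1190
((556.7301025390625, -180.13169860839844), (60.25050354003906, 11.367903709411621), 85.9053955078125) 0.06364311790073023
0.62 [ 0.5606 -0.1212  0.0572]
0.6 [ 0.5517  0.1601 -0.0011]
0.67 [0.5661 0.1652 0.0129]
```

View pics/w5.png

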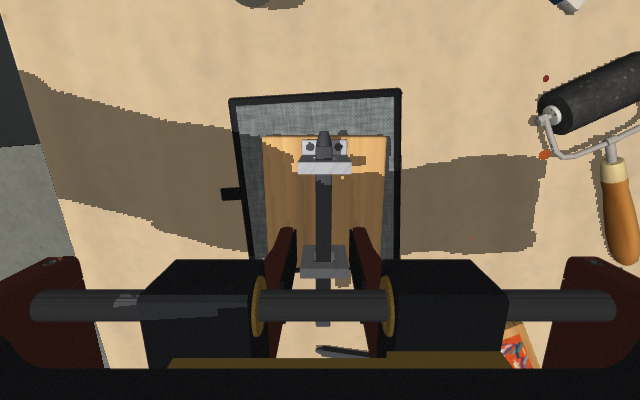

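The bar lies in both holes: its nose at (323,140) stands clear of the far bracket and the tail is at (322,310). I grip it between the brackets.

Converted, 0.03 m is 0.48, 0.011 m is 0.176.

```bash
python3 -m creep '[[0.008,0.0096,0.48,0,0.35],[0,0,0.48,0,0.35],[0,0,0.176,0,0.35],[0,0,0,0,0.35],[0,0,0,0,0],[0,0,0,0,0],[0,0,0,0,0],[0,0,0,0,0]]' 58; python3 -m creep '[[0,0,-0.064,0,0],[0,0,-0.064,0,0],[0,0,-0.128,0,0],[0,0,-0.32,0,0],[0,0,0,0,0],[0,0,0,0,0]]'
python3 - <<'E'
from h import *
np.set_printoptions(precision=4,suppress=True)
f=optics.grab_frame("top"); P=cloud(f)
# paper outline: gray-dark pixels on white sheet
g=cv2.cvtColor(f["color"],cv2.COLOR_RGB2HSV)
for r in models.pinpoint("print_place",f)[:1]: print(r["score"],toworld(r["at"],f))
sheet=((g[...,1]<40)&(g[...,2]>120)&(P[...,1]>.06)&(P[...,2]<.02)).astype(np.uint8)
n,l,st,_=cv2.connectedComponentsWithStats(sheet)
for k in range(1,n):
    if st[k,4]>300: Q=P[l==k]; print(st[k],cv2.minAreaRect(Q[:,:2].astype(np.float32)*1000),np.median(Q[:,2]))
E
```

```text
time_s: 14.02
position: [0.5574, -0.1806, 0.0448]
eef_rot: [[0.064, 0.998, 0.001], [0.998, -0.064, -0.001], [-0.0, 0.001, -1.0]]
ft_force: [-1.3, -0.4, 5.7]
gripper_width: 0.127
grip_force: 58.0
time_s: 14.78
position: [0.5569, -0.1805, 0.0801]
eef_rot: [[0.064, 0.998, 0.0], [0.998, -0.064, -0.0], [-0.0, 0.0, -1.0]]
ft_force: [-0.3, 0.1, -5.0]
gripper_width: 0.129
grip_force: 58.0
0.6 [0.5664 0.1641 0.0103]
[185  35  53  25 596] ((1047.066162109375, 179.1083526611328), (60.48869705200195, 151.09793090820312), 16.62751007080078) -0.0005535584469971155
```

Converted, -0.03 m is -0.48, -0.01 m is -0.16.

```bash
python3 -m creep '[[0,0,-0.32,0,0],[0,0,-0.48,0,0],[0,0,-0.48,0,0],[0,0,-0.48,0,0],[0,0,-0.16,0,0],[0,0,0,0,0]]' | sed -n '2p;4p'
python3 - <<'E'
from h import *
np.set_printoptions(precision=4,suppress=True)
plan((.5655,.1655,.197),10.3)
f=optics.grab_frame("top"); save(f,"t6.png",(170,150,400,280),3.4)
P=cloud(f); 
for nm in("scene",):
    f2=optics.grab_frame(nm); P2=cloud(f2)
    m=(P2[...,0]>.45)&(P2[...,0]<.7)&(P2[...,1]>-.05)&(P2[...,1]<.07)&(P2[...,2]>.05)&(P2[...,2]<.2); print("bottle zmax",np.percentile(P2[m][:,2],99.5))
v=f["color"].max(-1).astype(int)
m=(P[...,0]>.47)&(P[...,0]<.66)&(P[...,1]>.07)&(P[...,1]<.26)&(abs(P[...,2]-.01)<.006)
bl=cv2.GaussianBlur(f["color"].max(-1),(0,0),6).astype(int)
k=m&(v<bl-18); n,l,st,_=cv2.connectedComponentsWithStats(k.astype(np.uint8))
for i in range(1,n):
    if st[i,4]>20: Q=P[l==i]; print(st[i],cv2.minAreaRect(Q[:,:2].astype(np.float32)*1000),np.median(Q[:,2]))
E
```

```text
position: [0.5567, -0.1804, 0.1995]
ft_force: [0.3, 0.6, -4.3]
t 15.62 pos [ 0.5567 -0.1804  0.1995] yang -3.67 tilt [-0.     -0.0001] F [ 0.29  0.64 -4.34] joints [ 28.  22. -21. 102.   9.  58.   0.]
tool delta [ 0.3458 -0.0133  0.0025] turn -13.97
bottle zmax 0.12231424420222342
[185 202  54  50 259] ((563.4257202148438, 165.1810760498047), (106.31744384765625, 121.00607299804688), 11.001319885253906) 0.008531457745025062
[173 216   8  49  79] ((531.2459716796875, 248.9171142578125), (121.42062377929688, 4.334081649780273), 10.804327011108398) 0.009729102143948065
```

View pics/t6.png

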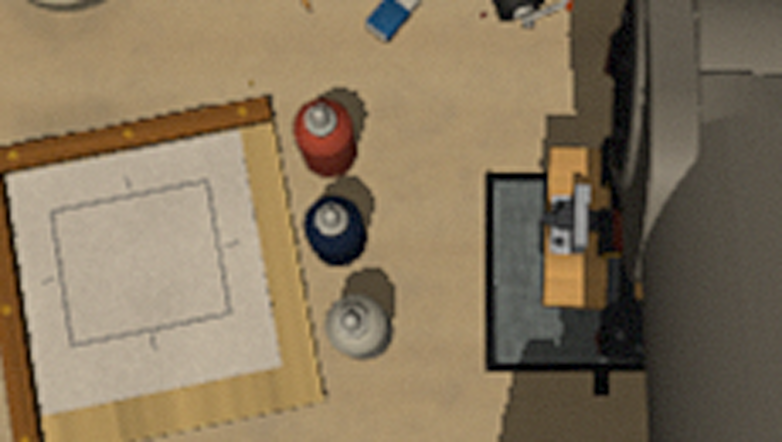

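The block hangs level at (570,225), and the bottles at (325,135), (337,230) and (358,325) stand in their places. The outline is at (140,262). I carry the block across.

Converted, 0.035 m is 0.56, 0.03 m is 0.48.

```bash
python3 -m creep '[[0.24,0,0,0,0],[0.48,0,0,0,0],[0.56,0,0,0,0],[0.56,0,0,0,0],[0.56,0,0,0,0],[0.56,0,0,0,0],[0.56,0,0,0,0],[0.56,0,0,0,0],[0.56,0,0,0,0],[0.48,-0.208,0,0,0]]' | sed -n '2p;4p';python3 -m creep '[[0.256,0,0,0,0],[0.16,0,0,0,0],[0,0,0,-0.0167,0],[0,0,0,-0.0222,0],[0,0,0,-0.0222,0],[0,0,0,-0.0167,0],[0,0,0,0,0],[0,0,0,0,0],[0,0,0,0,0]]' | sed -n '2p;4p'
cat > reg.py <<'E'
from h import *
np.set_printoptions(precision=4,suppress=True)
for nm in("wrist","top","scene"):
    f=optics.grab_frame(nm); P=cloud(f); p=arm.sense()["position"]
    for t in("print_place","block","bracket_axis"):
        for r in models.pinpoint(t,f)[:1]: print(nm,t,round(r["score"],2),toworld(r["at"],f))
    h,s_,v=[x.astype(int) for x in cv2.split(cv2.cvtColor(f["color"],cv2.COLOR_RGB2HSV))]
    # block mount top (z about tip-4..-22 mm), orange
    zt=p[2]-.0397+.026
    m=(abs(P[...,2]-zt)<.006)&(abs(P[...,0]-p[0])<.09)&(abs(P[...,1]-p[1])<.09)&(s_>80)
    Q=P[m]; print(nm,"blk",len(Q),cv2.minAreaRect(Q[:,:2].astype(np.float32)*1000) if len(Q)>9 else "", np.median(Q[:,2]) if len(Q) else "","exp",zt)
    if len(Q)>50:
        A=np.c_[Q[:,:2]-Q[:,:2].mean(0),np.ones(len(Q))]; print("  tilt deg x,y",np.degrees(np.linalg.lstsq(A,Q[:,2],rcond=None)[0][:2]))
    m=(P[...,0]>.47)&(P[...,0]<.66)&(P[...,1]>.07)&(P[...,1]<.26)&(abs(P[...,2]-.01)<.007)
    k=m&(v<cv2.GaussianBlur(v.astype(np.uint8),(0,0),6).astype(int)-14); n,l,st,_=cv2.connectedComponentsWithStats(k.astype(np.uint8))
    for i in range(1,n):
        if st[i,4]>25: Q=P[l==i]; print("  line",st[i],cv2.minAreaRect(Q[:,:2].astype(np.float32)*1000))
plan((.565,.165,.07),11)
E
python3 reg.py
```

```text
position: [0.5638, 0.1425, 0.1991]
ft_force: [0.8, -0.6, -4.9]
position: [0.5663, 0.1655, 0.1999]
ft_force: [0.8, -0.5, -4.4]
wrist block 0.58 [0.5612 0.1685 0.1609]
wrist blk 12229 ((561.747314453125, 185.68655395507812), (100.58146667480469, 73.45712280273438), 10.110851287841797) 0.18636612375306716 exp 0.18616855905711718
  tilt deg x,y [-1.9446 -0.6189]
  line [250 103  30   3  48] ((487.0575256347656, 240.31459045410156), (33.842716217041016, 1.8534778356552124), 10.352151870727539)
  line [281 103  76   3 128] ((546.4943237304688, 251.27003479003906), (84.7282943725586, 2.301008462905884), 10.331839561462402)
  line [393 111   3  31  47] ((635.25390625, 242.60552978515625), (0.959898054599762, 33.23091506958008), 11.282754898071289)
  line [275 129 115  14 232] ((568.1763916015625, 219.81689453125), (132.5177459716797, 14.909489631652832), 10.192864418029785)
top print_place 0.86 [0.5645 0.1646 0.0106]
top block 0.66 [0.5688 0.1637 0.1605]
top bracket_axis 0.64 [0.5675 0.1656 0.2054]
top blk 813 ((572.2424926757812, 141.60623168945312), (99.6511459350586, 66.945068359375), 10.
[... 677 characters left out ...]
023803711, 115.62189483642578), 10.469094276428223) 0.18824592369262427 exp 0.18615022464619843
  tilt deg x,y [-2.6507 -2.0377]
  line [243 233  58  35 476] ((605.3473510742188, 171.7888641357422), (85.93351745605469, 152.48133850097656), 10.457131385803223)
  line [299 248  20  28  43] ((512.8467407226562, 156.84353637695312), (5.151695251464844, 116.70077514648438), 9.875572204589844)
  line [293 286  11   8  43] ((481.0231018066406, 257.4588928222656), (22.56817054748535, 3.2422842979431152), 7.714169025421143)
t 18.7 pos [0.5661 0.1657 0.1999] yang 10.33 tilt [0.0004 0.0001] F [ 0.45 -0.18 -4.26] joints [  1.  24. -30. 101.  13.  59. -24.]
tool delta [-0.0005 -0.0013  0.1299] turn -0.67
```

```bash
cat > outl.py <<'E'
from h import *
from scipy.optimize import least_squares
def pts(f):
    v=f["color"].max(-1); s=np.ptp(f["color"].astype(int),axis=-1)
    k=(v<cv2.GaussianBlur(v,(0,0),4).astype(int)-8)&(s<45)
    r,c=np.nonzero(k); T=np.linalg.inv(f["world_to_cam"])
    D=np.c_[(c-f["cx"])/f["fx"],-(r-f["cy"])/f["fy"],-np.ones(len(r))]@T[:3,:3].T; o=T[:3,3]
    W=(o+D*((.010-o[2])/D[:,2])[:,None])
    ok=abs(cloud(f)[r,c,2]-.010)<.008
    return W[ok,:2]
def dist(x,W):
    a=np.radians(x[2]); R=np.array([[np.cos(a),-np.sin(a)],[np.sin(a),np.cos(a)]]); q=abs((W*1000-x[:2])@R)-[50,57.5]
    return np.where((q>0).any(1),np.hypot(*np.maximum(q,0).T),-q.max(1)) 
for nm in("wrist","top","scene"):
    W=pts(optics.grab_frame(nm)); x=np.array([565,165.,10.5])
    for g in(9,6,4,4):
        w=W[abs(dist(x,W))<g]; x=least_squares(dist,x,loss="soft_l1",f_scale=1,args=(w,)).x
    a=np.radians(x[2]);q=(w*1000-x[:2])@np.array([[np.cos(a),-np.sin(a)],[np.sin(a),np.cos(a)]])
    print(nm,len(w),x.round(2),"rms",dist(x,w).std().round(2),"sides -x+x-y+y",[(q[:,i]*s>lim-4).sum() for i,lim in((0,50),(1,57.5)) for s in(-1,1)])
E
python3 outl.py
```

```text
wrist 216 [563.14 166.63  10.49] rms 0.43 sides -x+x-y+y [np.int64(21), np.int64(33), np.int64(0), np.int64(195)]
top 124 [562.62 164.2   11.46] rms 0.86 sides -x+x-y+y [np.int64(70), np.int64(2), np.int64(58), np.int64(0)]
scene 161 [562.67 165.12  11.01] rms 0.97 sides -x+x-y+y [np.int64(49), np.int64(46), np.int64(47), np.int64(31)]
```

The rows are not in the units I measure in: shifts go in shares of 62.5 mm and turns go in shares of pi rad. I convert before sending: 0.03 m is 0.48, 0.02 m is 0.32, -0.5 degrees / 180 = -0.0028.

```bash
python3 -m creep '[[-0.008,-0.024,0.32,-0.0028,0],[0,0,0.48,0,0],[0,0,0.48,0,0],[0,0,0.32,0,0],[0,0,0.24,0,0],[0,0,0.128,0,0],[0,0,0,0,0],[0,0,0,0,0],[0,0,0,0,0]]' | sed -n '2p;4p'; python3 outl.py; python3 reg.py | grep -v line
```

```text
position: [0.5651, 0.1652, 0.0776]
ft_force: [0.5, 0.2, -3.4]
wrist 375 [563.46 166.61  10.97] rms 0.34 sides -x+x-y+y [np.int64(25), np.int64(33), np.int64(0), np.int64(372)]
top 106 [563.41 163.66   9.99] rms 1.15 sides -x+x-y+y [np.int64(16), np.int64(12), np.int64(91), np.int64(0)]
scene 126 [564.28 156.    10.24] rms 1.16 sides -x+x-y+y [np.int64(30), np.int64(25), np.int64(1), np.int64(80)]
wrist block 0.72 [0.5649 0.168  0.0364]
wrist blk 12215 ((561.84912109375, 185.58224487304688), (99.94938659667969, 73.2672348022461), 10.784477233886719) 0.06357679862091467 exp 0.06346573489689061
  tilt deg x,y [ 0.7406 -0.0959]
top print_place 0.23 [0.5623 0.1609 0.0353]
top block 0.95 [0.5627 0.1601 0.0359]
top bracket_axis 0.71 [0.5666 0.1637 0.0836]
top blk 562 ((569.8508911132812, 132.1358642578125), (100.3240966796875, 49.87539291381836), 11.142731666564941) 0.061661809558692826 exp 0.06318147828234846
  tilt deg x,y [-0.4392  0.1359]
scene print_place 0.58 [0.5665 0.1696 0.0093]
scene bracket_axis 0.58 [0.5647 0.162  0.0875]
scene blk 726 ((563.262939453125, 166.48703002929688), (100.5955810546875, 114.65003967285156), 10.639371871948242) 0.06340093426994331 exp 0.06313828142715878
  tilt deg x,y [ 0.4979 -0.7684]
t 20.73 pos [0.5646 0.165  0.0768] yang 10.83 tilt [-0.  0.] F [ 0.08 -0.31 -4.  ] joints [ -2.  32. -27. 107.  20.  46. -28.]
tool delta [-0.0001  0.0004  0.0068] turn -0.17
```

Converted, 0.008 m is 0.128, 0.005 m is 0.08.

```bash
python3 -m creep '[[0,-0.0192,0.128,0,0],[0,0,0.08,0,0],[0,0,0.056,0,0],[0,0,0,0,0],[0,0,0,0,0],[0,0,0,0,0],[0,0,0,0,0],[0,0,0,0,0]]' | sed -n '2p;4p;6p'; python3 outl.py|head -1; python3 reg.py | grep -v line
python3 - <<'E'
from h import *
a=optics.grab_frame("wrist"); b=optics.grab_frame("scene"); save(a,"a.png"); save(b,"b.png",(210,150,410,310),2.6)
A=cv2.imread("pics/a.png")[40:300,160:480]; B=cv2.imread("pics/b.png"); A=cv2.resize(A,(B.shape[0]*0+520,416)); A=cv2.resize(A,(390,300)); B=cv2.resize(B,(390,300))
cv2.imwrite("pics/final.png",np.hstack([A,B]))
E
```

```text
position: [0.5634, 0.1647, 0.0604]
ft_force: [0.3, 0.5, -3.8]
grip_force: 58.0
wrist 527 [574.53 168.62  11.14] rms 0.81 sides -x+x-y+y [np.int64(31), np.int64(185), np.int64(0), np.int64(343)]
wrist block 0.95 [0.5624 0.1661 0.0213]
wrist blk 12185 ((560.1336059570312, 185.4307861328125), (99.99845123291016, 72.82699584960938), 10.695690155029297) 0.04667727221669718 exp 0.04667512145878934
  tilt deg x,y [ 0.0498 -0.227 ]
top block 0.78 [0.559  0.1619 0.0202]
top bracket_axis 0.69 [0.5653 0.162  0.068 ]
top blk 525 ((568.9083862304688, 132.1530303955078), (100.21412658691406, 50.7900390625), 11.064901351928711) 0.04511625620267723 exp 0.04665768267234914
  tilt deg x,y [0.0061 0.1775]
scene print_place 0.89 [0.5629 0.1697 0.0128]
scene block 0.68 [0.5692 0.1683 0.0201]
scene blk 724 ((561.371337890625, 165.89723205566406), (99.4641342163086, 116.37110137939453), 10.832779884338379) 0.04686177616991416 exp 0.04664548712362655
  tilt deg x,y [ 0.488  -0.7137]
t 22.48 pos [0.5634 0.1647 0.0604] yang 10.84 tilt [ 0. -0.] F [ 0.41 -0.16 -4.87] joints [ -2.  33. -27. 107.  20.  44. -29.]
tool delta [-0.      0.0016 -0.0096] turn -0.16
```

View pics/final.png

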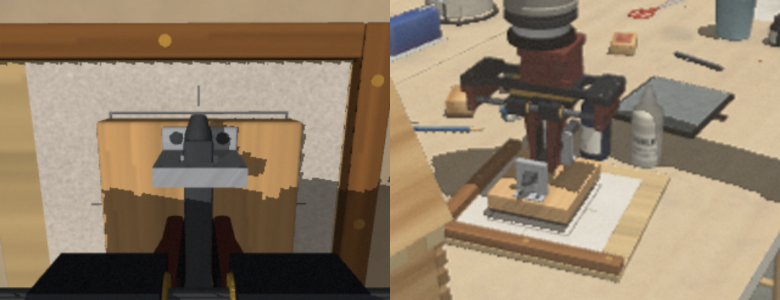

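In the last picture the block is square and centred over the outline: the outline's far edge runs from 109 to 287, centred on its tick at 198, and the block's centre is at 200. It is level, its underside is about 20 mm above the table, it hangs clear of the fences, and the nose stands clear of the far bracket.

```bash
python3 -m creep '[[0,0,0,0,0],[0,0,0,0,0],[0,0,0,0,0]]' | sed -n '2p;4p;6p'; python3 -c "
from rig import arm
print(arm.sign_off())"
```

```text
position: [0.5634, 0.1647, 0.0604]
ft_force: [-0.7, 0.7, -3.8]
grip_force: 58.0
the job is handed in; nothing more can be done
None
```

I handed the job in at about 23 s, with the bar threaded through both brackets and the block held still and level about 1 cm above the paper. By the cameras it is within about 2 mm and 0.5° of the outline.

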